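Scan a gift tin at the shop counter and put it with the order

ROBOT

A 6-joint arm with a two-finger parallel gripper is mounted at the origin on the work surface. World frame = base frame: x ahead of the robot, y to its left, z up, the work surface at z = 0. Lengths are in mm, angles in rad, forces in N, time in s.
With the tool pointing down it reaches from about 275 to 750 mm from the base axis. Payload 10.2 kg.
Tool frame: the origin (TCP) lies midway between the tips of the shut fingers; the grasp point (between the pads) lies 19 mm behind it; z points along the fingers, y is the line along which they close (so a half turn about z gives the same grasp; the last joint's range is limited). The gripper opens to 85 mm and grips with 20 to 120 N. Pads are 22 mm wide; open, the fingers measure 114 mm over their backs; the gripper's body (76 mm by 85 mm) begins 54 mm behind the grasp point. The pads swing forward as they close: fully open they stand 13 mm farther back than shut.
Start: joints at [-1.499, 0.313, 1.498, -0, 1.331, -0.223], TCP at [152.525, -502.362, 231.294] pointing down, gripper open.
Joint ranges: [-2.94, 2.94], [-0.97, 2.17], [0.19, 2.56], [-1.23, 4.37], [0.02, 3.11], [-2.88, 2.88]. Speed limits (rad/s): [2.39, 2.39, 3.01, 3.14, 3.14, 3.14].

INTERFACE

Orientations are given as a unit quaternion [w, x, y, z].
In Python, from rig import ctrl gives the robot as it stands.
- The arm moves only by the tool arm_command, never from a script. Its argument "increments" is a list of rows, each an object with "dr": the turn, a rotation vector about the tool's x, y, z in units of pi/4 rad (1.0 is pi/4 rad), a list of three; "offset": the shift along the tool's x, y, z in units of 120 mm (1.0 is 120 mm), a list of three; "hand": the opening, from -1 (shut) to 1 (fully open). A call has 1 to 8 rows; each row shifts and turns the commanded pose from where the row before left it, along the tool's axes as they then stand; what a row does not reach is not made up. A row lasts 1/10 s, in which the tool goes at most 50 mm and 8.59 degrees, less where a joint would pass 70% of its speed; a pose out of reach is approached as far as the arm can. A call with a number of a shift or a turn outside -1 to 1 is refused whole. A call with a gripper value outside its range is refused whole. The fingers move at their own pace and stop on an object; "grip_force" is the grip in N (left out, the last holds). Time passes only in rows, so rows that do not move let the fingers close. It gives the time, the measured TCP pose, the force, the opening and the grip force at its end, in the units of the state.
- ctrl.sense(): the state, without advancing time (a new reading comes with each control period).
- ctrl.capture(name): name is "scene" or "top" or "wrist"; returns the picture (480x640x3 uint8, red, green, blue); there is no depth.
- ctrl.camera_info(name): a dict with "K" (3x3 intrinsics, pixels), "R" (3x3) and "t" (3): a world point X has camera coordinates R X + t. Camera axes: x right, y down, z forward; pixel columns grow to the right and rows downward; lengths in mm; the calibration is good to about 2 mm. A picture is of the moment at which its call begins: read the wrist's pose just before it. camera_info takes no time and is no camera call; for the wrist camera it gives the pose at the moment of the call.
- ctrl.finish_job(): hands the job in; it is judged then, once.
The state is a dict: "time_s": time; "joints": joint angles; "dq": joint speeds; "tau": joint torques, N m; "eef_pos": TCP position; "ee_rot": TCP orientation; "force": force on the tool from outside, world axes, zero at the start; "wrist_torque": the same for the moment, N m; "grip_width": opening from 0.0 (shut) to 1.0 (fully open); "grip_force": force on a finger pad.
Only numpy, scipy, OpenCV 4.12 (cv2) and the standard library are available. Lean on these libraries where they do the work, as an engineer would, in place of code of your own. Each camera call takes 0.05 s, during which the arm holds its last target. There are 200 camera calls.

TASK

Lift the one tall tin out of the stock bin and stand it upright in the middle of the scanning stand's round pad, with the labelled side squarely facing the scanner's window, and let go of it. With the tin standing there, press the key on top of the scanner all the way down, then stand the tin upright in the order tray. Set the tin down gently each time, never tip it over, do not pull, push or shove the other goods about, and finish with your hand off the tin.

Things in the scene. Friction and masses are not known exactly. Their poses are not given: they have to be found in the camera images.
- tin: Dark steel cylindrical tin, diameter 54, height 110, about 0.2 kg, flat top; the only tall thing in the stock bin. Origin: centre of its underside, z up its axis. Its own +x points out through the middle of a white label with black bars (80 degree arc of the side, heights 28 to 108) that folds over the rim as a white tab, 20 wide, from near the middle of the top to its +x edge.
- tin_label (a point): Middle of the label, on the side of the tin: 27 from the axis along the tin's +x, 70 above its underside.
- scanner: Grey stand fixed to the counter. Base plate 240 (x) by 120 (y), 8 thick; origin at centre of its underside. A tower 70 (x) by 100 (y), top at height 110, stands centred at x = +80; its dark window looks along the stand's -x to a black round pad at x = -55. A tin on the pad faces the window when the tin's +x points along the stand's +x.
- scan_pad (a point): Centre of the pad's top: pad diameter 84, top 10 above the counter, 100 in front of the window. Axes as the stand's.
- scan_window (a point): Centre of the window's face on the tower, 62 above the counter.
- scan_key_top (a point): Centre of the top of the round white push key (diameter 32) in a black housing on the middle of the tower's top. It is pressed straight down, 6 travel, about 5 N, springs back.
- scan_key (a joint): Travel of the key, m: 0 up, 0.006 fully down.
- stock_bin: Square open cardboard bin fixed to the counter, 190 by 190, 60 high, walls and floor 5 thick; holds the tin and two low candle tins. Origin: centre of its underside. Left or right of the scanner.
- order_tray: Empty shallow grey plastic tray fixed to the counter on the other side of the scanner, 150 (x) by 200 (y), 30 high, walls and floor 5 thick. Origin: centre of its underside.
- candle_a: Low dark steel candle tin in the bin, diameter 50, height 35; origin centre of underside. Bystander.
- candle_b: A second one, alike. Bystander.
- mug: Steel mug, diameter 80, height 90, origin centre of underside, beyond the scanner. Bystander.
- jar: Glass jar, diameter 60, height 80, origin centre of underside, beyond the scanner. Bystander.
Mind the look-alikes: they are no part of the job. Of the things shaped like the order_tray, the grey one is meant.

How it is judged (in metres and radians):
On the way, in this order (a step that is already met when the one before it is completed fails the run):
1. the tin is lifted out of the bin, its underside clear of the rim (z of tin in the frame of stock_bin above 0.065 m and contact force between the fingers and tin above 0.3 N), for 0.1 s.
2. the tin stands upright on the pad (axis within 20 mm of its centre), its label facing the window within 0.3 rad (17 degrees), released and at rest (horizontal distance between tin and scan_pad below 0.02 m and z of tin in the frame of scan_pad below 0.006 m and angle between tin's own z axis and vertical below 0.1 rad and angle between the x axis of tin and the x axis of scanner, either way round below 0.3 rad and x of scan_window in the frame of tin above 0.03 m and contact force between the fingers and tin below 0.1 N and linear speed of tin below 0.02 m/s and angular speed of tin below 0.1 rad/s), for 0.3 s.
3. the key is pressed down at least 4.5 mm while the tin stands so (value of joint scan_key above 0.0045 m and horizontal distance between tin and scan_pad below 0.02 m and z of tin in the frame of scan_pad below 0.006 m and angle between tin's own z axis and vertical below 0.1 rad and angle between the x axis of tin and the x axis of scanner, either way round below 0.3 rad and x of scan_window in the frame of tin above 0.03 m), for 0.05 s.
At the end, for the whole second after the job is handed in: The tin stands upright (within 0.1 rad) on the floor of the order tray, let go and at rest (x of tin in the frame of order_tray between -0.055 and 0.055 m and y of tin in the frame of order_tray between -0.08 and 0.08 m and z of tin in the frame of order_tray below 0.011 m and angle between tin's own z axis and vertical below 0.1 rad and contact force between the fingers and tin below 0.1 N and linear speed of tin below 0.02 m/s and angular speed of tin below 0.1 rad/s); the robot touches nothing.
It fails at once if the tin is tipped by more than 0.6 rad (angle between tin's own z axis and vertical above 0.6 rad).
It fails at once if the tin is banged down on the stand or the tray (more than 40 N) (contact force between tin and scanner above 40 N or contact force between tin and order_tray above 40 N).
It fails at once if another article is moved by more than 30 mm or tipped by more than 0.5 rad (distance of any of candle_a, candle_b, mug, jar from where it was at the start of the episode above 0.03 m or angle between any of candle_a, candle_b, mug, jar's own z axis and vertical above 0.5 rad).
It also fails if it takes over 72 s, if anything falls off the work surface, if the arm or the gripper's body presses on something with over 40 N, if the wrist force passes 120 N, or if a joint passes its speed limit or range.

## Working session

There is one attempt and no reset: what is moved stays moved. The work goes in short steps, Python scripts to look and compute and a tool call to move; the robot and the scene stay as the last step left them, time stands still between calls to the robot, and variables do not carry over. Pictures are saved under pics/ and viewed, at most 10 in all, crops included, and the job is handed in when it is done.

Besides the shell and the picture viewer there is one more tool, called after "Request:" as name(argument=value, ...), one argument or row to a line, values as JSON. arm_command: Moves the arm, as the interface text tells. Shifts and turns lie within -1 to 1; 1 stands for 120 mm of shift or pi/4 rad of turn. Its arguments: {"type":"object","properties":{"increments":{"type":"array"},"grip_force":{"type":"number"}},"required":["increments"]}

```bash
mkdir -p pics
cat > h.py <<'E'
import numpy as np, cv2
from rig import ctrl
def ray(name,uv,z,ci=None):
    c=ci or ctrl.camera_info(name);K,R,t=[np.array(c[k],float) for k in("K","R","t")]
    C=-R.T@t; d=R.T@np.linalg.solve(K,[uv[0],uv[1],1]); return C+d*(z-C[2])/d[2]
def proj(name,X,ci=None):
    c=ci or ctrl.camera_info(name);K,R,t=[np.array(c[k],float) for k in("K","R","t")]
    p=K@(R@np.array(X,float)+t.ravel()); return p[:2]/p[2]
def save(name,f):
    im=ctrl.capture(name); cv2.imwrite('pics/'+f,im[:,:,::-1]); return im
E
python3 - <<'E'
from h import *
save('top','top0.png');save('scene','scene0.png')
for n in('top','scene'):
    c=ctrl.camera_info(n);print(n,c, -np.array(c['R']).T@np.array(c['t']))
print(ctrl.sense())
E
```

```text
top {'K': array([[484.12759849,   0.        , 315.622486  ],
       [  0.        , 484.12759849, 244.38605587],
       [  0.        ,   0.        ,   1.        ]]), 'R': array([[ 0.008191  , -0.99983829,  0.01600915],
       [-0.99254022, -0.01007664, -0.12150054],
       [ 0.12164221, -0.01489452, -0.99246225]]), 't': array([  -3.92408144,  523.50664384, 1126.99678663])} [ 382.5431633    18.13781553 1182.17093075]
scene {'K': array([[464.96932724,   0.        , 319.44905438],
       [  0.        , 464.96932724, 236.05682558],
       [  0.        ,   0.        ,   1.        ]]), 'R': array([[-0.60938771,  0.79285955, -0.00451194],
       [ 0.53437277,  0.40649883, -0.74108329],
       [-0.58574086, -0.45401811, -0.67139795]]), 't': array([ 320.03568146, -193.13344292, 1414.17736809])} [1126.57253597  466.82730516  807.79179308]
{'time_s': 0.1, 'joints': array([-1.49940957e+00,  3.13415118e-01,  1.49835441e+00,  4.06786798e-06,
        1.33097156e+00, -2.23430418e-01]), 'dq': array([ 1.70288515e-06, -5.07739538e-04, -1.13348319e-03,  2.10185159e-03,
        9.65282039e-04, -4.68089199e-04]), 'tau': array([ 3.00753709e-03, -4.12906229e+01, -2.60140908e+01, -2.23049851e-04,
        3.03440327e-03, -6.01317396e-06]), 'eef_pos': array([ 152.50460535, -502.13248889,  230.78403465]), 'ee_rot': array([-5.72410343e-04,  9.89154921e-01,  1.46874819e-01,  4.55808720e-05]), 'force': array([ 0.22606659, -0.09615851, -0.20847561]), 'wrist_torque': array([ 0.00050318, -0.05393264, -0.00934782]), 'grip_force': 0.0, 'grip_width': 0.9989992321767164}
```

View pics/top0.png

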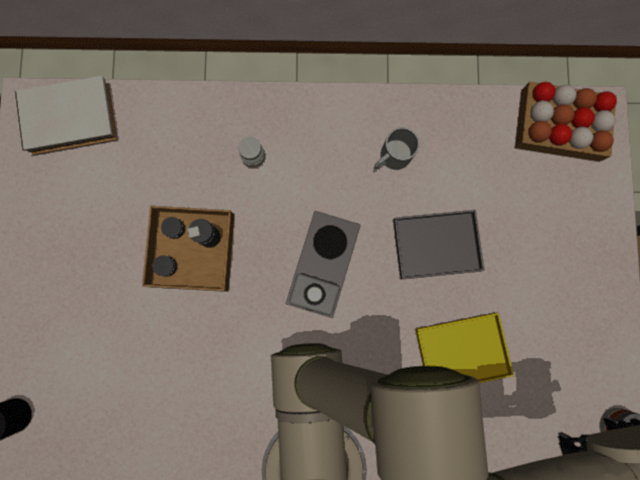

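View pics/scene0.png

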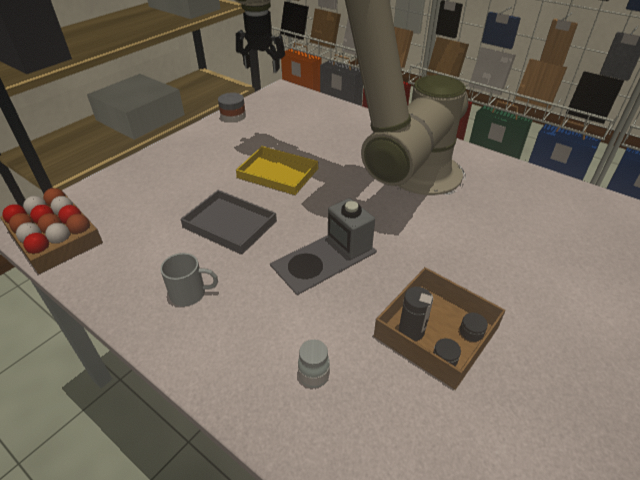

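Top view: the tin's top is at about (203,232) with its white tab to the left (194,232). Candles are at (172,228) and (164,266), the pad at (330,242), the key at (315,294), and the grey tray at (438,245). The scene view agrees with this.

Run:
```python
from h import *
im=cv2.imread('pics/top0.png')
hsv=cv2.cvtColor(im,cv2.COLOR_BGR2HSV);g=cv2.cvtColor(im,cv2.COLOR_BGR2GRAY)
def blobs(m,x0,y0,x1,y1,a=20):
    M=np.zeros(g.shape,np.uint8);M[y0:y1,x0:x1]=m[y0:y1,x0:x1]*255
    for c in cv2.findContours(M,cv2.RETR_EXTERNAL,cv2.CHAIN_APPROX_NONE)[0]:
        if cv2.contourArea(c)>a: yield c
def show(l,it,z):
    for c in it:
        mo=cv2.moments(c);u=(mo['m10']/mo['m00'],mo['m01']/mo['m00'])
        r=cv2.minAreaRect(c)
        w=np.array([ray('top',p,z)[:2] for p in cv2.boxPoints(r)])
        print(l,np.round(u,1),cv2.contourArea(c),'ctr',np.round(ray('top',u,z)[:2],1),'rectc',w.mean(0).round(1),'sides',np.round([np.linalg.norm(w[1]-w[0]),np.linalg.norm(w[2]-w[1])],1),'edge',np.round(w[1]-w[0],1))
show('pad',blobs(g<35,300,215,362,275,200),10)
show('key',blobs(g>150,295,275,335,310),124)
show('tab',blobs(g>120,180,215,215,245,10),110+5)
show('tindark',blobs((g<70)&(hsv[...,1]<90),186,212,225,255),115)
show('cand',blobs((g<70)&(hsv[...,1]<90),152,212,186,282),40)
show('tray',blobs((g<100)&(hsv[...,1]<60),385,200,490,285,300),30)
show('bin',blobs((hsv[...,1]>100),135,200,240,300,300),60)
show('scan',blobs((g<140)&(hsv[...,1]<40),280,205,365,320,500),8)
cs=[cv2.resize(im[200:300,140:240],(500,500),interpolation=2),]
cs=np.hstack([cv2.resize(im[205:275,150:240],(450,350),interpolation=2),cv2.resize(im[265:335,285:355],(350,350),interpolation=2)])
cv2.imwrite('pics/crop.png',cs)
```

```text
pad [329.7 241.7] 796.5 ctr [533.2 -33.8] rectc [532.6 -34.5] sides [78.5 78.8] edge [  0.8 -78.5]
tab [193.1 231.6] 64.0 ctr [539.1 274.3] rectc [539.2 274.5] sides [21.2 18.6] edge [  4.5 -20.7]
tindark [205.8 232.9] 462.0 ctr [536.5 246. ] rectc [537.3 249.7] sides [51.6 72.4] edge [ 47.  -21.2]
cand [163.7 265.6] 363.0 ctr [468.6 358.1] rectc [467.7 358.4] sides [54.  47.2] edge [  0.5 -54. ]
cand [172.2 227.2] 343.0 ctr [560.1 342.2] rectc [560.8 342.6] sides [52.2 48.1] edge [  0.6 -52.2]
tray [437.5 244.3] 5108.5 ctr [ 526.8 -292.6] rectc [ 528.1 -293.4] sides [209.6 152.2] edge [  24.4 -208.1]
bin [188.3 248.3] 6628.5 ctr [507.8 297.1] rectc [509.2 297.6] sides [188.3 201.8] edge [188.3  -2.1]
scan [321.9 261.9] 9506.0 ctr [483.7 -15.1] rectc [485.4 -15.5] sides [207.5 278.7] edge [   2.4 -207.4]
```

View pics/crop.png

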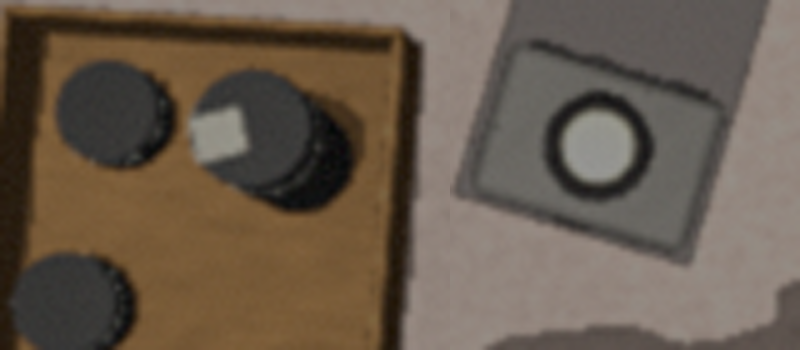

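The crop shows the tin's top centre at top-image (200,230.8), the tab centre at (193.6,232), with the tab edges pointing left and slightly down. The key is at (314,294.4).

```bash
cat >> h.py <<'E'
from scipy.spatial.transform import Rotation as Ro
def pose():
    s=ctrl.sense();q=s['ee_rot'];return np.array(s['eef_pos']),Ro.from_quat([q[1],q[2],q[3],q[0]]).as_matrix(),s
def go(target,yaw=None):
    p,R,s=pose(); d=R.T@(np.array(target,float)-p)/120
    y=np.arctan2(R[1,0],R[0,0]); print('p',p.round(1),'yaw',round(y,3),'tilt',R[:,2].round(3),'units',d.round(3), 'turn z units',None if yaw is None else round(-((yaw-y+np.pi)%(2*np.pi)-np.pi)/(np.pi/4),3))
E
python3 - <<'E'
from h import *
im=cv2.imread('pics/top0.png');g=cv2.cvtColor(im,cv2.COLOR_BGR2GRAY)
P=ray('top',(329.7,241.7),10)[:2]
for z in(118,124,130):
    k=ray('top',(314,294.4),z)[:2];d=k-P;print('key',z,k.round(1),np.linalg.norm(d).round(1),np.arctan2(d[1],d[0]).round(3),proj('scene',[*k,z]).round(1))
T=ray('top',(200,230.8),115);b=ray('top',(193.6,232),115)
d=b-T;print('tin',T,d,np.arctan2(d[1],d[0]),proj('scene',T))
print('tin edge dir',[np.arctan2(*(ray('top',a,115)-ray('top',c,115))[[1,0]]) for a,c in[((188.4,228.4),(198,226)),((191,237.6),(199.6,235))]])
print('pad scene',proj('scene',[*P,10]), 'pad',P)
s=cv2.imread('pics/scene0.png');gs=cv2.cvtColor(s,cv2.COLOR_BGR2GRAY)
m=np.zeros_like(gs);m[195:222,335:368]=(gs[195:222,335:368]>150)*255
for c in cv2.findContours(m,0,1)[0]:print('key scene',cv2.boundingRect(c),cv2.contourArea(c))
go([T[0],T[1],231])
E
```

```text
key 118 [402.7   4.8] 136.0 2.854 [352.5 209.2]
key 124 [402.6   4.9] 136.1 2.854 [352.6 207.2]
key 130 [402.5   5. ] 136.3 2.853 [352.8 205.2]
tin [541.12285921 259.08858271 115.        ] [-2.84110641 14.0480115   0.        ] 1.7703473023202665 [420.02176419 295.89140513]
tin edge dir [np.float64(1.8319495706327054), np.float64(1.8809400899592192)]
pad scene [306.17477783 265.63119814] pad [533.1698229  -33.78512555]
key scene (346, 202, 12, 7) 50.5
key scene (357, 198, 1, 1) 0.0
key scene (367, 196, 1, 1) 0.0
key scene (361, 195, 1, 1) 0.0
p [ 152.5 -502.1  230.8] yaw 0.295 tilt [-0.     0.001 -1.   ] units [ 4.942e+00 -5.129e+00  5.000e-03] turn z units None
```

Request:
arm_command(
  increments=[
    {"dr": [0, 0, 0], "offset": [0.27, -0.28, 0], "hand": 1},
    {"dr": [0, 0, 0], "offset": [0.27, -0.28, 0], "hand": 1},
    {"dr": [0, 0, 0], "offset": [0.27, -0.28, 0], "hand": 1},
    {"dr": [0, 0, 0], "offset": [0.27, -0.28, 0], "hand": 1},
    {"dr": [0, 0, 0], "offset": [0.27, -0.28, 0], "hand": 1},
    {"dr": [0, 0, 0], "offset": [0.27, -0.28, 0], "hand": 1},
    {"dr": [0, 0, 0], "offset": [0.27, -0.28, 0], "hand": 1},
    {"dr": [0, 0, 0], "offset": [0.27, -0.28, 0], "hand": 1},
  ],
)

```text
time_s: 0.9
eef_pos: [322.7, -168.0, 231.3]
ee_rot: [0.0, 0.989, 0.147, 0.0]
force: [1.3, -0.4, -0.0]
grip_width: 1.001
grip_force: 0.0
```

Request:
arm_command(
  increments=[
    {"dr": [0, 0, 0], "offset": [0.27, -0.28, 0], "hand": 1},
    {"dr": [0, 0, 0], "offset": [0.27, -0.28, 0], "hand": 1},
    {"dr": [0, 0, 0], "offset": [0.27, -0.28, 0], "hand": 1},
    {"dr": [0, 0, 0], "offset": [0.27, -0.28, 0], "hand": 1},
    {"dr": [0, 0, 0], "offset": [0.27, -0.28, 0], "hand": 1},
    {"dr": [0, 0, 0], "offset": [0.27, -0.28, 0], "hand": 1},
    {"dr": [0, 0, 0], "offset": [0.27, -0.28, 0], "hand": 1},
    {"dr": [0, 0, 0], "offset": [0.27, -0.28, 0], "hand": 1},
  ],
)

```text
time_s: 1.7
eef_pos: [492.8, 164.7, 231.0]
ee_rot: [0.0, 0.989, 0.147, -0.0]
force: [0.3, -1.5, -0.5]
grip_width: 1.005
grip_force: 0.0
```

Run:
```python
from h import *
go([541,259,231],0.295)
ci=ctrl.camera_info('wrist');save('wrist','w1.png');print(proj('wrist',[541,259,115],ci))
```

```text
p [492.8 164.7 231. ] yaw 0.295 tilt [-0. -0. -1.] units [ 0.613 -0.635 -0.   ] turn z units 0.0
[187.46921527 116.67347608]
```

View pics/w1.png

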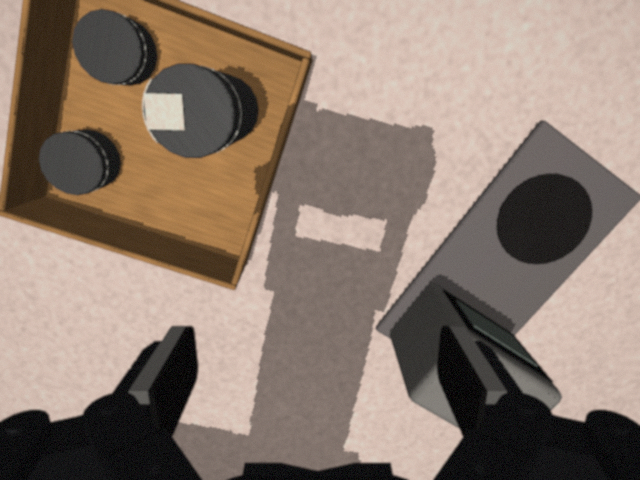

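The wrist view shows the tin's top at about (190,110), the tab at (164,112), and the pad at (545,218). The predicted tin position was (187,117), so I'll refine it.

Run:
```python
from h import *
im=cv2.imread('pics/w1.png');g=cv2.cvtColor(im,cv2.COLOR_BGR2GRAY);hs=cv2.cvtColor(im,cv2.COLOR_BGR2HSV)
m=np.zeros_like(g);m[80:140,140:190]=(g[80:140,140:190]>140)*255
c=max(cv2.findContours(m,0,1)[0],key=cv2.contourArea)
r=cv2.minAreaRect(c);w=np.array([ray('wrist',p,115)[:2] for p in cv2.boxPoints(r)]);print('tab',r,w.mean(0))
for i in(0,1):
    d=w[i+1]-w[i];print(np.linalg.norm(d),np.arctan2(d[1],d[0]))
# tin top circle: boundary points on the tab-free, shadow-free sides
T=np.array([ray('wrist',p,115)[:2] for p in[(190,63),(192,157),(143,110)]])
gx=g.astype(int)
print('row63..',[ (y,hs[y,190].tolist()) for y in range(58,70,2)],[ (y,hs[y,190].tolist()) for y in range(150,164,2)])
# pad
m[:]=0;m[165:275,485:600]=(g[165:275,485:600]<35)*255
c=max(cv2.findContours(m,0,1)[0],key=cv2.contourArea)
w=np.array([ray('wrist',p[0],10)[:2] for p in c]);ct,rad=cv2.minEnclosingCircle(w.astype(np.float32));print('pad',ct,rad)
for uv in[(190,110),(191,110)]:print(ray('wrist',uv,115)[:2])
# tin top circle by Hough
h=cv2.HoughCircles(g[55:170,130:265],cv2.HOUGH_GRADIENT,1,50,param1=80,param2=15,minRadius=40,maxRadius=54);print(h)
if h is not None:
    u=h[0,0,:2]+[130,55];print(u,ray('wrist',u,115)[:2])
```

```text
tab ((161.3676300048828, 108.77940368652344), (59.286399841308594, 42.18307876586914), 85.60128784179688) [541.96013729 279.23823715]
24.257626906879338 -1.2025592537306447
32.72378708352634 -2.865677124793766
row63.. [(58, [15, 140, 166]), (60, [15, 142, 162]), (62, [16, 139, 147]), (64, [14, 57, 85]), (66, [15, 6, 84]), (68, [165, 12, 83])] [(150, [0, 3, 81]), (152, [60, 6, 83]), (154, [15, 6, 83]), (156, [15, 25, 81]), (158, [15, 129, 142]), (160, [16, 138, 166]), (162, [15, 141, 168])]
pad (536.1314086914062, -27.57955551147461) 41.15083312988281
[546.52557678 263.23129437]
[546.69640827 262.67394754]
[[[55.5 61.5 53.4]]]
[185.5 116.5] [542.18203941 265.0233165 ]
```

Request:
arm_command(
  increments=[
    {"dr": [0, 0, 0], "offset": [0.22, -0.22, 0], "hand": 1},
    {"dr": [0, 0, 0], "offset": [0.22, -0.22, 0], "hand": 1},
    {"dr": [0, 0, 0], "offset": [0.2, -0.2, 0], "hand": 1},
    {"dr": [0, 0, 0], "offset": [0, 0, 0], "hand": 1},
    {"dr": [0, 0, 0], "offset": [0, 0, 0], "hand": 1},
  ],
)

```text
time_s: 2.25
eef_pos: [543.3, 258.6, 230.5]
ee_rot: [0.0, 0.989, 0.147, -0.001]
force: [0.2, -0.2, -0.4]
grip_width: 0.999
grip_force: 0.0
```

Run:
```python
from h import *
go([543.5,261,231],0.295)
ci=ctrl.camera_info('wrist');save('wrist','w2.png');print(proj('wrist',[543.5,261,115],ci), proj('wrist',[533,-34,10],ci))
print(-np.array(ci['R']).T@np.array(ci['t']))
```

```text
p [543.3 258.6 230.5] yaw 0.296 tilt [-0.001 -0.001 -1.   ] units [ 0.008 -0.019 -0.004] turn z units 0.001
[313.91076852 234.92885713] [609.18243537 297.70957778]
[622.39522634 282.83284336 372.68243404]
```

View pics/w2.png

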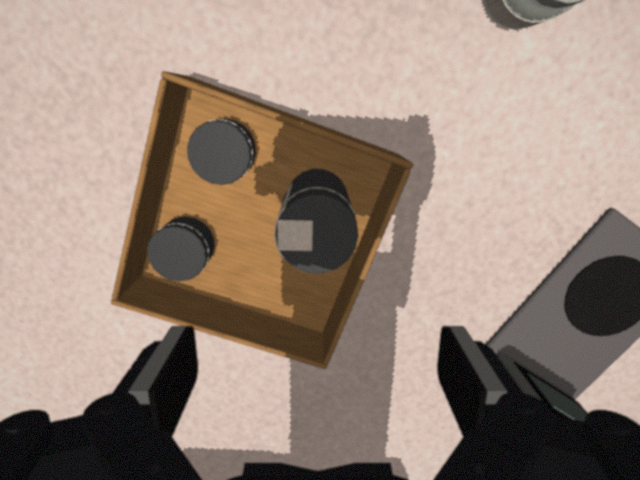

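The tin's top centre is at (316,231) with the tab to the left at (296,235). That is within 3 mm of my estimate, and the label direction is about 1.86 rad. I'll descend and grip.

Request:
arm_command(
  increments=[
    {"dr": [0, 0, 0], "offset": [0.017, -0.007, 0.3], "hand": 1},
    {"dr": [0, 0, 0], "offset": [0, 0, 0.3], "hand": 1},
    {"dr": [0, 0, 0], "offset": [0, 0, 0.3], "hand": 1},
    {"dr": [0, 0, 0], "offset": [0, 0, 0.2], "hand": 1},
    {"dr": [0, 0, 0], "offset": [0, 0, 0.17], "hand": 1},
    {"dr": [0, 0, 0], "offset": [0, 0, 0.1], "hand": 1},
    {"dr": [0, 0, 0], "offset": [0, 0, 0], "hand": 1},
  ],
)

```text
time_s: 3.0
eef_pos: [544.6, 259.0, 65.9]
ee_rot: [0.0, 0.989, 0.146, -0.001]
force: [0.5, -0.0, -0.3]
grip_width: 1.0
grip_force: 0.0
```

Request:
arm_command(
  increments=[
    {"dr": [0, 0, 0], "offset": [0, 0, 0], "hand": 0.4},
    {"dr": [0, 0, 0], "offset": [0, 0, 0], "hand": 0.3},
    {"dr": [0, 0, 0], "offset": [0, 0, 0], "hand": 0.2},
    {"dr": [0, 0, 0], "offset": [0, 0, 0], "hand": 0.1},
    {"dr": [0, 0, 0], "offset": [0, 0, 0], "hand": -1},
    {"dr": [0, 0, 0], "offset": [0, 0, 0], "hand": -1},
    {"dr": [0, 0, 0], "offset": [0, 0, 0], "hand": -1},
    {"dr": [0, 0, 0], "offset": [0, 0, 0], "hand": -1},
  ],
  grip_force=30,
)

```text
time_s: 3.8
eef_pos: [545.9, 259.9, 68.3]
ee_rot: [-0.0, 0.989, 0.147, 0.001]
force: [-1.3, -1.1, 5.8]
grip_width: 0.627
grip_force: 31.3
```

Request:
arm_command(
  increments=[
    {"dr": [0, 0, 0], "offset": [0, 0, -0.05], "hand": -1},
    {"dr": [0, 0, 0], "offset": [0, 0, -0.1], "hand": -1},
    {"dr": [0, 0, 0], "offset": [0, 0, -0.2], "hand": -1},
    {"dr": [0, 0, 0], "offset": [0, 0, -0.2], "hand": -1},
    {"dr": [0, 0, 0], "offset": [0, 0, -0.2], "hand": -1},
    {"dr": [0, 0, 0], "offset": [0, 0, -0.15], "hand": -1},
    {"dr": [0, 0, 0], "offset": [0, 0, -0.1], "hand": -1},
    {"dr": [0, 0, 0], "offset": [0, 0, 0], "hand": -1},
  ],
)

```text
time_s: 4.6
eef_pos: [545.8, 260.1, 188.8]
ee_rot: [-0.0, 0.989, 0.147, 0.002]
force: [0.3, -0.1, -1.4]
grip_width: 0.619
grip_force: 32.1
```

Run:
```python
from h import *
print(ctrl.sense()['force'])
go([535,-31,188],0.295+.994)
ci=ctrl.camera_info('wrist');im=save('wrist','w3.png')
s=ctrl.capture('scene');cv2.imwrite('pics/w3b.png',np.hstack([cv2.resize(im,(400,300)),cv2.resize(s[150:390,290:610],(400,300))])[:,:,::-1])
```

```text
[ 0.28419263 -0.05675171 -1.35742358]
p [545.8 260.1 188.8] yaw 0.295 tilt [ 0.003  0.001 -1.   ] units [-0.791  2.295  0.004] turn z units -1.266
```

View pics/w3b.png

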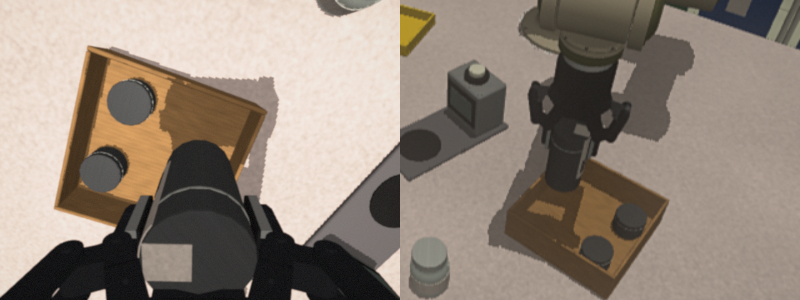

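Request:
arm_command(
  increments=[
    {"dr": [0, 0, 0], "offset": [-0.04, 0.12, 0], "hand": -1},
    {"dr": [0, 0, 0], "offset": [-0.1, 0.3, 0], "hand": -1},
    {"dr": [0, 0, 0], "offset": [-0.13, 0.37, 0], "hand": -1},
    {"dr": [0, 0, 0], "offset": [-0.13, 0.37, 0], "hand": -1},
    {"dr": [0, 0, 0], "offset": [-0.13, 0.37, 0], "hand": -1},
    {"dr": [0, 0, 0], "offset": [-0.13, 0.37, 0], "hand": -1},
    {"dr": [0, 0, 0], "offset": [-0.09, 0.27, 0], "hand": -1},
    {"dr": [0, 0, 0], "offset": [-0.04, 0.13, 0], "hand": -1},
  ],
)

```text
time_s: 5.5
eef_pos: [533.7, -35.2, 186.1]
ee_rot: [-0.0, 0.989, 0.145, -0.001]
force: [-0.2, 1.6, -1.6]
grip_width: 0.621
grip_force: 32.3
```

Request:
arm_command(
  increments=[
    {"dr": [0, 0, -0.15], "offset": [0, 0, 0], "hand": -1},
    {"dr": [0, 0, -0.17], "offset": [0, 0, 0], "hand": -1},
    {"dr": [0, 0, -0.17], "offset": [0, 0, 0], "hand": -1},
    {"dr": [0, 0, -0.17], "offset": [0, 0, 0], "hand": -1},
    {"dr": [0, 0, -0.17], "offset": [0, 0, 0], "hand": -1},
    {"dr": [0, 0, -0.17], "offset": [0, 0, 0], "hand": -1},
    {"dr": [0, 0, -0.15], "offset": [0, 0, 0], "hand": -1},
    {"dr": [0, 0, -0.11], "offset": [0, 0, 0], "hand": -1},
  ],
)

```text
time_s: 6.3
eef_pos: [534.0, -32.4, 186.0]
ee_rot: [-0.001, 0.8, 0.601, -0.001]
force: [-0.9, 0.4, -1.9]
grip_width: 0.626
grip_force: 32.3
```

Run:
```python
from h import *
go([535,-31,70],1.283)
ci=ctrl.camera_info('wrist')
im=save('wrist','w4.png');g=cv2.cvtColor(im,cv2.COLOR_RGB2GRAY)
t=ctrl.capture('top')
cv2.imwrite('pics/w4b.png',np.hstack([cv2.resize(im,(533,400)),cv2.resize(t[200:300,280:347],(267,400))])[:,:,::-1])
print(proj('wrist',[535,-31,10],ci)*533/640)
```

```text
p [534.  -32.4 186. ] yaw 1.288 tilt [-0.002  0.    -1.   ] units [0.014 0.007 0.966] turn z units 0.007
[265.47190382 175.72159889]
```

View pics/w4b.png

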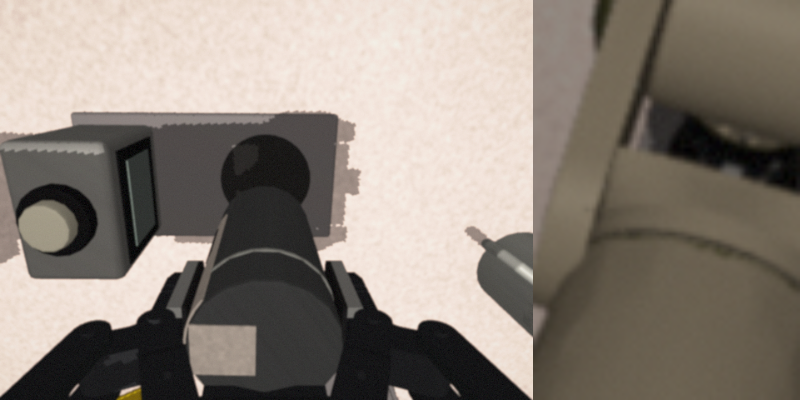

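The wrist view shows the pad centred at about (265,178), against a prediction of (265,176). The base edges are parallel to the image x axis and the tab points at the tower, so it is aligned. I'll lower the tin.

Request:
arm_command(
  increments=[
    {"dr": [0, 0, 0], "offset": [0.01, 0.007, 0.1], "hand": -1},
    {"dr": [0, 0, 0], "offset": [0, 0, 0.2], "hand": -1},
    {"dr": [0, 0, 0], "offset": [0, 0, 0.2], "hand": -1},
    {"dr": [0, 0, 0], "offset": [0, 0, 0.2], "hand": -1},
    {"dr": [0, 0, 0], "offset": [0, 0, 0.12], "hand": -1},
    {"dr": [0, 0, 0], "offset": [0, 0, 0.06], "hand": -1},
    {"dr": [0, 0, 0], "offset": [0, 0, 0.02], "hand": -1},
    {"dr": [0, 0, 0], "offset": [0, 0, 0], "hand": -1},
  ],
)

```text
time_s: 7.2
eef_pos: [535.9, -30.9, 78.9]
ee_rot: [0.0, 0.801, 0.599, 0.0]
force: [-0.1, -0.9, -2.0]
grip_width: 0.628
grip_force: 32.3
```

Request:
arm_command(
  increments=[
    {"dr": [0, 0, 0], "offset": [0, 0, 0.01], "hand": -1},
    {"dr": [0, 0, 0], "offset": [0, 0, 0.01], "hand": -1},
    {"dr": [0, 0, 0], "offset": [0, 0, 0], "hand": -1},
  ],
)

```text
time_s: 7.5
eef_pos: [536.0, -30.9, 76.7]
ee_rot: [0.0, 0.801, 0.599, 0.0]
force: [-0.0, -0.3, -1.9]
grip_width: 0.619
grip_force: 32.3
```

Request:
arm_command(
  increments=[
    {"dr": [0, 0, 0], "offset": [0, 0, 0.01], "hand": -1},
    {"dr": [0, 0, 0], "offset": [0, 0, 0.008], "hand": -1},
    {"dr": [0, 0, 0], "offset": [0, 0, 0], "hand": -1},
  ],
)

```text
time_s: 7.8
eef_pos: [535.8, -30.8, 74.2]
ee_rot: [-0.0, 0.801, 0.599, -0.0]
force: [-0.0, 0.6, -1.8]
grip_width: 0.625
grip_force: 32.3
```

Request:
arm_command(
  increments=[
    {"dr": [0, 0, 0], "offset": [0, 0, 0.008], "hand": -1},
    {"dr": [0, 0, 0], "offset": [0, 0, 0], "hand": -1},
  ],
)

```text
time_s: 8.0
eef_pos: [535.9, -30.9, 73.4]
ee_rot: [0.0, 0.801, 0.599, 0.0]
force: [-0.6, 0.7, -1.3]
grip_width: 0.622
grip_force: 32.5
```

Request:
arm_command(
  increments=[
    {"dr": [0, 0, 0], "offset": [0, 0, 0.007], "hand": -1},
    {"dr": [0, 0, 0], "offset": [0, 0, 0], "hand": -1},
  ],
)

```text
time_s: 8.2
eef_pos: [536.0, -31.0, 73.3]
ee_rot: [0.0, 0.801, 0.599, 0.0]
force: [-3.6, -1.3, 5.9]
grip_width: 0.628
grip_force: 33.1
```

It's in contact, so I'll release slowly.

Request:
arm_command(
  increments=[
    {"dr": [0, 0, 0], "offset": [0, 0, 0], "hand": 0.3},
    {"dr": [0, 0, 0], "offset": [0, 0, 0], "hand": 0.4},
    {"dr": [0, 0, 0], "offset": [0, 0, 0], "hand": 0.6},
    {"dr": [0, 0, 0], "offset": [0, 0, 0], "hand": 0.8},
    {"dr": [0, 0, 0], "offset": [0, 0, 0], "hand": 1},
    {"dr": [0, 0, 0], "offset": [0, 0, 0], "hand": 1},
    {"dr": [0, 0, 0], "offset": [0, 0, 0], "hand": 1},
  ],
)

```text
time_s: 8.9
eef_pos: [535.9, -30.8, 72.5]
ee_rot: [-0.0, 0.801, 0.599, -0.0]
force: [-0.4, -0.7, 0.3]
grip_width: 1.001
grip_force: 0.0
```

Request:
arm_command(
  increments=[
    {"dr": [0, 0, 0], "offset": [0, 0, -0.1], "hand": 1},
    {"dr": [0, 0, 0], "offset": [0, 0, -0.2], "hand": 1},
    {"dr": [0, 0, 0], "offset": [0, 0, -0.3], "hand": 1},
    {"dr": [0, 0, 0], "offset": [0, 0, -0.3], "hand": 1},
    {"dr": [0, 0, 0], "offset": [0, 0, -0.2], "hand": 1},
    {"dr": [0, 0, 0], "offset": [0, 0, -0.1], "hand": 1},
    {"dr": [0, 0, 0], "offset": [0, 0, 0], "hand": 1},
  ],
)

```text
time_s: 9.6
eef_pos: [536.3, -31.0, 218.0]
ee_rot: [0.001, 0.801, 0.599, 0.001]
force: [0.6, -0.8, -0.9]
grip_width: 1.002
grip_force: 0.0
```

Run:
```python
from h import *
p,R,s=pose()
ci=ctrl.camera_info('wrist')
im=save('wrist','w5.png')
sc=ctrl.capture('scene')
cv2.imwrite('pics/w5b.png',np.hstack([cv2.resize(im,(533,400)),cv2.resize(sc[170:310,250:343],(267,400))])[:,:,::-1])
print(proj('wrist',[536,-31,120],ci)*533/640,proj('wrist',[406,7,124],ci)*533/640)
print('key scene check'); go([406,7,180],None)
```

```text
[263.73111698 204.77556398] [ 73.40137834 207.19973597]
key scene check
p [535.4 -30.8 215.5] yaw 1.284 tilt [-0.002  0.    -1.   ] units [-0.003 -1.123  0.298] turn z units None
```

View pics/w5b.png

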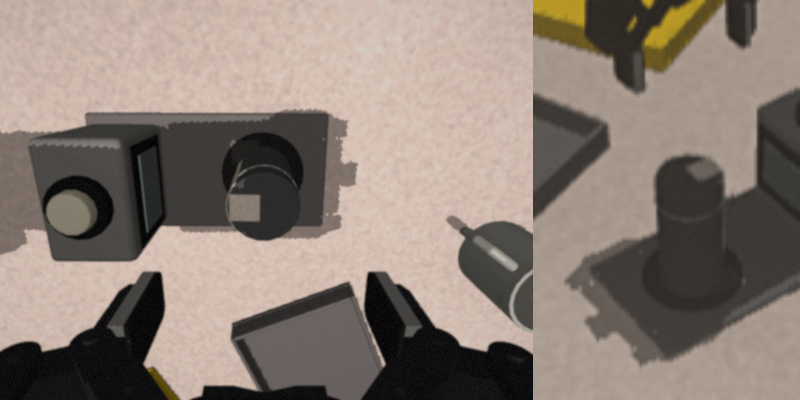

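The tin stands centred on the pad, with its tab at (244,207) pointing squarely at the window. The key is at about (72,213). Now to press it with shut fingers.

Request:
arm_command(
  increments=[
    {"dr": [0, 0, 0], "offset": [0, -0.15, 0], "hand": -1},
    {"dr": [0, 0, 0], "offset": [-0.01, -0.3, 0], "hand": -1},
    {"dr": [0, 0, 0], "offset": [-0.01, -0.3, 0], "hand": -1},
    {"dr": [0, 0, 0], "offset": [-0.01, -0.25, 0], "hand": -1},
    {"dr": [0, 0, 0], "offset": [0, -0.14, 0], "hand": -1},
    {"dr": [0, 0, 0], "offset": [0, 0, 0.1], "hand": -1},
    {"dr": [0, 0, 0], "offset": [0, 0, 0.25], "hand": -1},
    {"dr": [0, 0, 0], "offset": [0, 0, 0.2], "hand": -1},
  ],
)

```text
time_s: 10.5
eef_pos: [402.6, 4.6, 148.4]
ee_rot: [-0.001, 0.801, 0.599, -0.001]
force: [0.9, -0.5, -0.4]
grip_width: -0.002
grip_force: 0.0
```

Request:
arm_command(
  increments=[
    {"dr": [0, 0, 0], "offset": [0, 0, 0.06], "hand": -1},
    {"dr": [0, 0, 0], "offset": [0, 0, 0], "hand": -1},
    {"dr": [0, 0, 0], "offset": [0, 0, 0], "hand": -1},
  ],
)

```text
time_s: 10.8
eef_pos: [404.0, 4.2, 143.9]
ee_rot: [0.0, 0.801, 0.599, 0.0]
force: [0.3, -0.0, -0.1]
grip_width: 0.0
grip_force: 0.0
```

Request:
arm_command(
  increments=[
    {"dr": [0, 0, 0], "offset": [0, 0, 0.025], "hand": -1},
    {"dr": [0, 0, 0], "offset": [0, 0, 0.025], "hand": -1},
    {"dr": [0, 0, 0], "offset": [0, 0, 0.025], "hand": -1},
    {"dr": [0, 0, 0], "offset": [0, 0, 0.025], "hand": -1},
    {"dr": [0, 0, 0], "offset": [0, 0, 0.025], "hand": -1},
    {"dr": [0, 0, 0], "offset": [0, 0, 0], "hand": -1},
  ],
)

```text
time_s: 11.4
eef_pos: [403.7, 4.3, 128.2]
ee_rot: [0.0, 0.801, 0.599, 0.0]
force: [-1.2, 0.1, 3.9]
grip_width: -0.003
grip_force: 1.8
```

Request:
arm_command(
  increments=[
    {"dr": [0, 0, 0], "offset": [0, 0, 0.02], "hand": -1},
    {"dr": [0, 0, 0], "offset": [0, 0, 0.02], "hand": -1},
    {"dr": [0, 0, 0], "offset": [0, 0, 0], "hand": -1},
  ],
)

```text
time_s: 11.7
eef_pos: [403.9, 4.3, 125.5]
ee_rot: [0.001, 0.801, 0.599, 0.0]
force: [-9.9, 2.2, 32.3]
grip_width: 0.004
grip_force: 15.8
```

Request:
arm_command(
  increments=[
    {"dr": [0, 0, 0], "offset": [0, 0, -0.025], "hand": -1},
    {"dr": [0, 0, 0], "offset": [0, 0, 0], "hand": -1},
  ],
)

```text
time_s: 11.9
eef_pos: [403.8, 4.3, 127.0]
ee_rot: [0.0, 0.801, 0.599, 0.0]
force: [-1.0, 0.6, 4.0]
grip_width: -0.002
grip_force: 2.1
```

Request:
arm_command(
  increments=[
    {"dr": [0, 0, 0], "offset": [0, 0, -0.016], "hand": -1},
    {"dr": [0, 0, 0], "offset": [0, 0, 0], "hand": -1},
  ],
)

```text
time_s: 12.1
eef_pos: [403.7, 4.3, 128.6]
ee_rot: [0.0, 0.801, 0.599, 0.0]
force: [-1.1, 0.4, 4.1]
grip_width: 0.002
grip_force: 1.7
```

Request:
arm_command(
  increments=[
    {"dr": [0, 0, 0], "offset": [0, 0, -0.016], "hand": -1},
    {"dr": [0, 0, 0], "offset": [0, 0, 0], "hand": -1},
  ],
)

```text
time_s: 12.3
eef_pos: [403.7, 4.3, 130.5]
ee_rot: [0.0, 0.801, 0.599, 0.0]
force: [0.7, 0.1, 2.7]
grip_width: 0.002
grip_force: 1.1
```

Request:
arm_command(
  increments=[
    {"dr": [0, 0, 0], "offset": [0, 0, -0.016], "hand": -1},
    {"dr": [0, 0, 0], "offset": [0, 0, 0], "hand": -1},
  ],
)

```text
time_s: 12.5
eef_pos: [403.5, 4.4, 132.3]
ee_rot: [-0.0, 0.801, 0.599, -0.0]
force: [0.7, -0.3, 0.6]
grip_width: -0.005
grip_force: 0.0
```

The key travelled about 6 mm (free at 131.5, bottomed at 125.5), so it was fully pressed. Back to the tin.

Request:
arm_command(
  increments=[
    {"dr": [0, 0, 0], "offset": [0, 0, -0.2], "hand": -1},
    {"dr": [0, 0, 0], "offset": [0, 0, -0.3], "hand": 1},
    {"dr": [0, 0, 0], "offset": [0, 0, -0.2], "hand": 1},
    {"dr": [0, 0, 0], "offset": [0.01, 0.2, 0], "hand": 1},
    {"dr": [0, 0, 0], "offset": [0.01, 0.3, 0], "hand": 1},
    {"dr": [0, 0, 0], "offset": [0.01, 0.3, 0], "hand": 1},
    {"dr": [0, 0, 0], "offset": [0, 0.2, 0], "hand": 1},
    {"dr": [0, 0, 0], "offset": [0, 0.13, 0], "hand": 1},
  ],
)

```text
time_s: 13.3
eef_pos: [535.8, -31.0, 215.4]
ee_rot: [-0.001, 0.801, 0.599, -0.0]
force: [-1.0, -0.2, -0.9]
grip_width: 1.002
grip_force: 0.0
```

Request:
arm_command(
  increments=[
    {"dr": [0, 0, 0], "offset": [0, 0, 0], "hand": 1},
    {"dr": [0, 0, 0], "offset": [0, 0, 0], "hand": 1},
  ],
)

```text
time_s: 13.5
eef_pos: [534.1, -30.3, 215.8]
ee_rot: [-0.001, 0.801, 0.599, -0.0]
force: [-1.2, 0.1, 0.6]
grip_width: 0.995
grip_force: 0.0
```

Run:
```python
from h import *
go([536,-31,73],1.284)
im=save('wrist','w6.png');a=cv2.imread('pics/w5.png')[:,:,::-1]
g=cv2.cvtColor(im,cv2.COLOR_RGB2GRAY)
# tab blob in both pictures
for q in(a,im):
    gq=cv2.cvtColor(np.ascontiguousarray(q),cv2.COLOR_RGB2GRAY);m=np.zeros_like(gq);m[225:275,270:318]=(gq[225:275,270:318]>105)*255
    for c in cv2.findContours(m,0,1)[0]:
        if cv2.contourArea(c)>150:print(cv2.boundingRect(c))
# tray from top view, grey rim, checked vs robot occlusion
t=ctrl.capture('top');gt=cv2.cvtColor(t,cv2.COLOR_RGB2GRAY)
```

```text
p [534.1 -30.3 215.8] yaw 1.284 tilt [-0.001  0.    -1.   ] units [-1.00e-03  1.80e-02  1.19e+00] turn z units 0.001
(275, 234, 37, 31)
(279, 234, 37, 33)
```

Request:
arm_command(
  increments=[
    {"dr": [0, 0, 0], "offset": [0, 0.015, 0.25], "hand": 1},
    {"dr": [0, 0, 0], "offset": [0, 0, 0.3], "hand": 1},
    {"dr": [0, 0, 0], "offset": [0, 0, 0.25], "hand": 1},
    {"dr": [0, 0, 0], "offset": [0, 0, 0.2], "hand": 1},
    {"dr": [0, 0, 0], "offset": [0, 0, 0.12], "hand": 1},
    {"dr": [0, 0, 0], "offset": [0, 0, 0.06], "hand": 1},
    {"dr": [0, 0, 0], "offset": [0, 0, 0], "hand": 1},
  ],
)

```text
time_s: 14.3
eef_pos: [535.9, -30.8, 74.5]
ee_rot: [-0.0, 0.801, 0.599, -0.0]
force: [-0.2, 0.8, 0.4]
grip_width: 1.001
grip_force: 0.0
```

Request:
arm_command(
  increments=[
    {"dr": [0, 0, 0], "offset": [0, 0, 0], "hand": 0.4},
    {"dr": [0, 0, 0], "offset": [0, 0, 0], "hand": 0.3},
    {"dr": [0, 0, 0], "offset": [0, 0, 0], "hand": 0.2},
    {"dr": [0, 0, 0], "offset": [0, 0, 0], "hand": 0.1},
    {"dr": [0, 0, 0], "offset": [0, 0, 0], "hand": -1},
    {"dr": [0, 0, 0], "offset": [0, 0, 0], "hand": -1},
    {"dr": [0, 0, 0], "offset": [0, 0, 0], "hand": -1},
  ],
)

```text
time_s: 15.0
eef_pos: [536.8, -31.1, 75.7]
ee_rot: [0.001, 0.801, 0.599, 0.0]
force: [-1.3, 0.5, 6.5]
grip_width: 0.625
grip_force: 30.9
```

Request:
arm_command(
  increments=[
    {"dr": [0, 0, 0], "offset": [0, 0, -0.05], "hand": -1},
    {"dr": [0, 0, 0], "offset": [0, 0, -0.1], "hand": -1},
    {"dr": [0, 0, 0], "offset": [0, 0, -0.2], "hand": -1},
    {"dr": [0, 0, 0], "offset": [0, 0, -0.2], "hand": -1},
    {"dr": [0, 0, 0], "offset": [0, 0, -0.15], "hand": -1},
    {"dr": [0, 0, 0], "offset": [0, 0, -0.05], "hand": -1},
    {"dr": [0, 0, 0], "offset": [0, 0, 0], "hand": -1},
  ],
)

```text
time_s: 15.7
eef_pos: [536.7, -31.1, 165.5]
ee_rot: [0.001, 0.801, 0.599, 0.0]
force: [-0.2, -0.0, -1.8]
grip_width: 0.623
grip_force: 32.2
```

Run:
```python
from h import *
go([529,-292,160],1.284)
```

```text
p [536.7 -31.1 165.5] yaw 1.284 tilt [ 0.001 -0.    -1.   ] units [-2.104  0.553  0.046] turn z units 0.0
```

Request:
arm_command(
  increments=[
    {"dr": [0, 0, 0], "offset": [-0.1, 0.03, 0], "hand": -1},
    {"dr": [0, 0, 0], "offset": [-0.3, 0.07, 0], "hand": -1},
    {"dr": [0, 0, 0], "offset": [-0.36, 0.1, 0], "hand": -1},
    {"dr": [0, 0, 0], "offset": [-0.36, 0.1, 0], "hand": -1},
    {"dr": [0, 0, 0], "offset": [-0.36, 0.1, 0], "hand": -1},
    {"dr": [0, 0, 0], "offset": [-0.32, 0.08, 0], "hand": -1},
    {"dr": [0, 0, 0], "offset": [-0.2, 0.05, 0], "hand": -1},
    {"dr": [0, 0, 0], "offset": [-0.1, 0.02, 0], "hand": -1},
  ],
)

```text
time_s: 16.5
eef_pos: [527.4, -294.0, 163.2]
ee_rot: [-0.001, 0.802, 0.598, -0.0]
force: [0.2, 0.0, -1.2]
grip_width: 0.626
grip_force: 32.2
```

Request:
arm_command(
  increments=[
    {"dr": [0, 0, 0], "offset": [0, 0, 0.1], "hand": -1},
    {"dr": [0, 0, 0], "offset": [0, 0, 0.2], "hand": -1},
    {"dr": [0, 0, 0], "offset": [0, 0, 0.2], "hand": -1},
    {"dr": [0, 0, 0], "offset": [0, 0, 0.13], "hand": -1},
    {"dr": [0, 0, 0], "offset": [0, 0, 0.06], "hand": -1},
    {"dr": [0, 0, 0], "offset": [0, 0, 0.02], "hand": -1},
    {"dr": [0, 0, 0], "offset": [0, 0, 0], "hand": -1},
  ],
)

```text
time_s: 17.2
eef_pos: [528.8, -290.9, 79.7]
ee_rot: [0.0, 0.801, 0.599, 0.0]
force: [0.4, -0.7, -1.4]
grip_width: 0.623
grip_force: 32.2
```

Run:
```python
from h import *
go([529,-292,70.7],1.284)
cv2.imwrite('pics/w7.png',cv2.resize(ctrl.capture('scene')[140:300,120:360],(720,480))[:,:,::-1])
```

```text
p [ 528.8 -290.9   79.7] yaw 1.285 tilt [ 0. -0. -1.] units [-0.008  0.004  0.075] turn z units 0.001
```

View pics/w7.png

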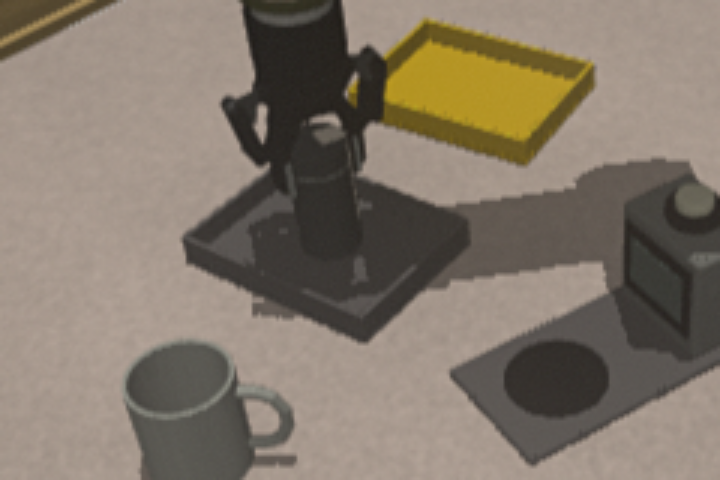

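The scene crop shows the tin (330,240) hanging just above the middle of the grey tray. I'll ease it down.

Request:
arm_command(
  increments=[
    {"dr": [0, 0, 0], "offset": [0, 0, 0.02], "hand": -1},
    {"dr": [0, 0, 0], "offset": [0, 0, 0.02], "hand": -1},
    {"dr": [0, 0, 0], "offset": [0, 0, 0.015], "hand": -1},
    {"dr": [0, 0, 0], "offset": [0, 0, 0.01], "hand": -1},
    {"dr": [0, 0, 0], "offset": [0, 0, 0], "hand": -1},
  ],
)

```text
time_s: 17.75
eef_pos: [528.5, -291.4, 71.5]
ee_rot: [-0.0, 0.801, 0.599, -0.0]
force: [0.0, 0.4, -1.9]
grip_width: 0.62
grip_force: 32.2
```

Request:
arm_command(
  increments=[
    {"dr": [0, 0, 0], "offset": [0, 0, 0.008], "hand": -1},
    {"dr": [0, 0, 0], "offset": [0, 0, 0], "hand": -1},
  ],
)

```text
time_s: 17.95
eef_pos: [528.6, -291.5, 70.8]
ee_rot: [0.0, 0.801, 0.599, 0.0]
force: [-0.6, 0.3, -1.0]
grip_width: 0.619
grip_force: 32.4
```

Request:
arm_command(
  increments=[
    {"dr": [0, 0, 0], "offset": [0, 0, 0.006], "hand": -1},
    {"dr": [0, 0, 0], "offset": [0, 0, 0], "hand": -1},
  ],
)

```text
time_s: 18.15
eef_pos: [528.7, -291.6, 70.8]
ee_rot: [0.0, 0.801, 0.599, 0.0]
force: [-1.9, 0.2, 4.0]
grip_width: 0.624
grip_force: 32.9
```

Request:
arm_command(
  increments=[
    {"dr": [0, 0, 0], "offset": [0, 0, 0], "hand": 0.3},
    {"dr": [0, 0, 0], "offset": [0, 0, 0], "hand": 0.4},
    {"dr": [0, 0, 0], "offset": [0, 0, 0], "hand": 0.6},
    {"dr": [0, 0, 0], "offset": [0, 0, 0], "hand": 0.8},
    {"dr": [0, 0, 0], "offset": [0, 0, 0], "hand": 1},
    {"dr": [0, 0, 0], "offset": [0, 0, 0], "hand": 1},
    {"dr": [0, 0, 0], "offset": [0, 0, 0], "hand": 1},
  ],
)

```text
time_s: 18.85
eef_pos: [528.6, -291.4, 70.0]
ee_rot: [-0.0, 0.801, 0.599, -0.0]
force: [-0.1, -0.5, 0.6]
grip_width: 1.002
grip_force: 0.0
```

Request:
arm_command(
  increments=[
    {"dr": [0, 0, 0], "offset": [0, 0, -0.1], "hand": 1},
    {"dr": [0, 0, 0], "offset": [0, 0, -0.2], "hand": 1},
    {"dr": [0, 0, 0], "offset": [0, 0, -0.3], "hand": 1},
    {"dr": [0, 0, 0], "offset": [0, 0, -0.3], "hand": 1},
    {"dr": [0, 0, 0], "offset": [0, 0, -0.2], "hand": 1},
    {"dr": [0, 0, 0], "offset": [0, 0, -0.1], "hand": 1},
    {"dr": [0, 0, 0], "offset": [0, 0, 0], "hand": 1},
    {"dr": [0, 0, 0], "offset": [0, 0, 0], "hand": 1},
  ],
)

```text
time_s: 19.65
eef_pos: [528.2, -291.1, 212.9]
ee_rot: [-0.001, 0.801, 0.599, -0.0]
force: [-1.3, -0.5, -0.5]
grip_width: 0.997
grip_force: 0.0
```

Run:
```python
from h import *
cv2.imwrite('pics/w8.png',np.hstack([cv2.resize(ctrl.capture('scene')[140:300,120:360],(400,300)),cv2.resize(ctrl.capture('wrist'),(400,300))])[:,:,::-1])
```

```text
(no output)
```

View pics/w8.png

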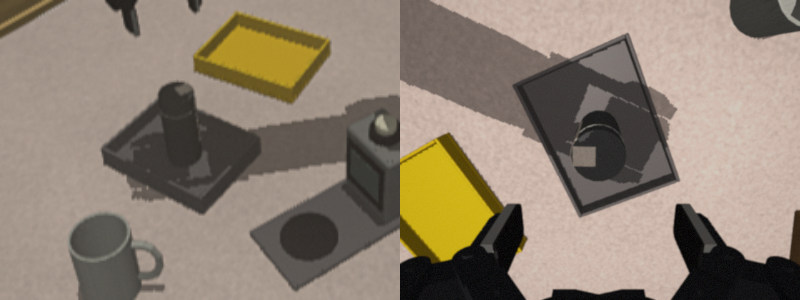

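Both views show the tin standing upright in the middle of the grey tray (180,130 in the scene view; 600,150 in the wrist view), with the hand well clear.

```bash
python3 -c "
from rig import ctrl
print(ctrl.finish_job())"
```

```text
the job is handed in; nothing more can be done
None
```

The job is handed in, though no verdict was returned: the tin was lifted from the bin, stood on the pad with its label facing the window, the key pressed about 6 mm, and the tin left upright in the middle of the grey tray with the hand clear, at about 20 s.

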